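# Change the blade of the strap cutter

## Robot

A 6-joint arm with a two-finger parallel gripper is mounted at the origin on a cart in front of the work surface, level with it; the furniture and walls round the work are solid. World frame = base frame: x ahead of the robot, y to its left, z up, the work surface at z = 0. Lengths are in m, angles in rad, forces in N, time in s.
With the tool pointing down it reaches from about 0.275 to 0.725 m from the base axis. Payload 5.6 kg.
Tool frame: the origin (TCP) lies at the very end of the fingers, on their centre line; the grasp point (between the pads) lies 19 mm behind it; z points along the fingers, y is the line along which they close (so a half turn about z gives the same grasp; the last joint's range is limited). The gripper opens to 85 mm and grips with 20 to 120 N. Pads are 22 mm wide; open, the fingers measure 114 mm over their backs; the gripper's body (76 mm by 85 mm) begins 54 mm behind the grasp point. The pads swing forward as they close: fully open they stand 13 mm farther back than shut.
Start: joints at [-1.013, 0.255, 0.108, 0, -1.424, -0.285], TCP at [0.148, -0.53, 0.231] pointing down, gripper open.
Joint ranges: [-2.95, 2.95], [-1.21, 1.97], [-1.09, 1.5], [-2.87, 1.71], [-2.94, -0.07], [-3.05, 3.05]. Speed limits (rad/s): [2.57, 2.57, 3.14, 3.14, 3.14, 3.14].

## Interface

Orientations are given as [roll, pitch, yaw] about the fixed x, y, z axes, in that order (R = Rz(yaw) Ry(pitch) Rx(roll)).
In Python, from cell import arm gives the robot as it stands.
- The arm moves only by the tool servo_tool, never from a script. Its argument "steps" is a list that holds one entry, the list of rows, each a list of 4 numbers: the shift along the tool's x, y, z in m, then the turn about the tool's z in rad. In form: [[[x, y, z, yaw], ...]]. A call has 1 to 20 rows; each row is the pose to reach, as a shift and turn from the pose commanded when the call began, along the tool's axes at that moment; what a row does not reach only later rows make up. A row lasts 1/8 s, in which the tool goes at most 62.5 mm and 10.7 degrees, less where a joint would pass 70% of its speed; a pose out of reach is approached as far as the arm can. A call with a gripper value outside its range is refused whole. "hand" is the closure, from 0 (fully open) to 1 (shut), set as the call begins (left out, the last holds). The fingers move at their own pace and stop on an object; "grip_force" is the grip in N (left out, the last holds). Time passes only in rows, so rows that repeat a pose let the fingers close. It gives the time, the measured TCP pose, the force, the opening and the grip force at its end, in the units of the state.
- arm.state(): the state, without advancing time (a new reading comes with each control period).
- arm.read_camera(name): name is "scene" or "top" or "wrist"; returns a dict with "pixels" (480x640x3 uint8, blue, green, red), "range_z" (480x640 float32, m along the optical axis (not along the pixel's ray), 0 where there is no reading), "fovy" (degrees; the focal length in pixels is half the picture's height over the tangent of half this angle, whatever the lens; pixels are square), "cx", "cy" (the principal point, pixels), "R" (3x3) and "t" (3): a world point X has camera coordinates R X + t; the wrist camera has in their place "mount" (4x4, takes a point from camera to tool coordinates, whose origin is the TCP and whose axes are the flange's). Camera axes: x right, y down, z forward; pixel columns grow to the right and rows downward; lengths in m; the calibration is good to about 2 mm. A picture is of the moment at which its call begins: read the wrist's pose just before it.
- arm.job_done(): hands the job in; it is judged then, once.
Trained networks look in the newest picture that a camera, given by its name, has taken for a name from the list of things; names that differ only in an ending like _2 or _b are one class to them, and where a whole thing is asked for, a point or a joint stands for the part that bears it (a point fixed in the world has none). Each returns a list of dicts, best first, with "conf" (0 to 1); they miss things now and then, are a little off and sometimes report something else, mostly with a low value. They report only what shows in the picture. A call takes as long as a camera call. They do not tell look-alikes from the thing itself.
- arm.boxes_of(label, camera): "rect" ([centre column, centre row, width, height] in pixels, round what is visible of it).
- arm.regions_of(label, camera): "region" (480x640 bool, what is visible of it) and "rect" ([centre column, centre row, width, height] in pixels, round what is visible of it).
- arm.tip_of(label, camera): "xy" ([column, row] in pixels: a listed point, or the origin of a listed thing).
The state is a dict: "clock": time; "joint_positions": joint angles; "joint_velocities": joint speeds; "joint_efforts": joint torques, N m; "eef_pos": TCP position; "ee_rot": TCP orientation; "force": force on the tool from outside, world axes, zero at the start; "ft_torque": the same for the moment, N m; "gripper_width": opening from 0.0 (shut) to 1.0 (fully open); "finger_force": force on a finger pad.
Only numpy, scipy, OpenCV 4.12 (cv2) and the standard library are available. Lean on these libraries where they do the work, as an engineer would, in place of code of your own. Each camera call takes 0.05 s, during which the arm holds its last target. There are 200 camera calls.

## Task

Change the blade of the bench strap cutter: lift the short worn blade off the cutter's sloping bed and lay it flat inside the shallow grey tray, then take the long blade that has a notch in one end and lay it flat on the bed, notch end downhill between the two ribs, notch over the locating pin and its closed end up against the pin. Leave the long blade without a notch and everything else on the bench where it is, and do not knock anything over.

Things in the scene. Friction and masses are not known exactly. Their poses are not given: they have to be found in the camera images.
- cutter_bed: Sloping bed of the fixed strap cutter: a grey bar 30 mm wide, 10 mm thick, x = -26 to +85 mm, sloped 27 degrees, low end towards the robot (cutter yaw up to 0.3 rad either way). Origin: on its surface at the pin's centre, 40 mm above the bench. x uphill, y across, z square out of the bed. Blades overhang it 8 mm on both sides, so can be held there by their long edges. Friction keeps them on it.
- pin_tip (a point): Top of the steel locating pin: 7 mm diameter, stands 11 mm out of the bed along its z. With a notch's closed end against the pin, the new blade's centre is at x = 42, z = 3 mm in the bed's frame, the worn blade's at x = 32, z = 3 mm.
- ribs_mid (a point): Midway between the tops of two guide ribs at the bed's low end (bed x = -25 to +1 mm): each 5 mm high, 5 mm thick, inner faces 25.5 mm either side of the middle. The bed is 62 mm wide there (bed x = -26 to +2 mm).
- strap_cutter: Base plate of the strap cutter, painted grey, fixed to the bench, 150x78x8 mm, from x = -45 to +105 mm. Origin: on the bench straight below the pin's foot; x is the level direction in which the bed rises, z up.
- worn_blade_centre (a point): Centre (half-way up) of the worn blade: flat dark steel 105x46x6 mm, about 0.15 kg. x along it towards the bevelled cutting edge (last 12 mm, 2.5 mm thick), z out of its upper face; its -x end has a notch 10 mm wide, 24 mm deep, open at the end, in mid-width. Starts seated on the bed, bevelled end uphill, sloped as the bed.
- new_blade_centre (a point): Centre (half-way up) of the new blade: flat dark steel 125x46x6 mm, about 0.15 kg, lying on the bench. x along it towards the bevelled cutting edge (last 12 mm, 2.5 mm thick), z up; its -x end has a notch 10 mm wide, 24 mm deep, open at the end, in mid-width (closed end 38.5 mm from the centre).
- plain_blade_centre (a point): Centre (half-way up) of the other long blade on the bench: same dark steel, 125 x 46 x 6 mm, but with no notch and a bevelled edge at both ends; it is for another machine and stays where it lies. The two long blades may lie in either one's place.
- scrap_tray: Fixed shallow grey plastic tray, 180 (x) x 150 (y) x 20 mm outside, walls 4 mm, inner floor about 4 mm above the bench. Origin: centre of its underside; x along its length, z up.
- candlestick: Bystander, leave it alone: turned brass candlestick, 72 mm wide, 125 mm tall; origin at the centre of its underside.
- egg_cup_1: Bystander, leave it alone: china egg cup, 49 mm wide, 62 mm tall; origin at the centre of its underside.
- small_box_2: Bystander, leave it alone: small blue cardboard box, 72x51x35 mm; origin at the centre of its underside.
- tape_1: Bystander, leave it alone: roll of tan tape lying flat, 103 mm across, 25 mm high; origin at the centre of its underside.
- candle_1: Bystander, leave it alone: small tea light, 38 mm wide, 15 mm high; origin at the centre of its underside.
- bulb_1: Bystander, leave it alone: white light bulb lying down, 59x107x60 mm; origin at the centre of its underside.
- wine_swirl_2: Bystander, leave it alone: clear wine glass with a gold rim, 86 mm wide, 153 mm tall; origin at the centre of its underside.
There are look-alikes about, which are no part of the job. Leave any orange look-alike of the strap_cutter alone.

How it is judged:
On the way, in this order (a step that is already met when the one before it is completed fails the run):
1. the worn blade lies flat in the tray, let go (x of worn_blade_centre in the frame of scrap_tray between -0.045 and 0.045 m and y of worn_blade_centre in the frame of scrap_tray between -0.05 and 0.05 m and z of worn_blade_centre in the frame of scrap_tray between 0 and 0.014 m and angle between worn_blade_centre's own z axis and vertical below 0.1 rad and contact force between the fingers and worn_blade below 0.05 N and linear speed of worn_blade below 0.02 m/s), for 0.2 s.
2. the new blade lies on the bed, notch over the pin (x of new_blade_centre in the frame of cutter_bed between 0.04 and 0.046 m and y of new_blade_centre in the frame of cutter_bed between -0.003 and 0.003 m and z of new_blade_centre in the frame of cutter_bed between 0.001 and 0.005 m and angle between the z axis of new_blade_centre and the z axis of cutter_bed, either way round below 0.06 rad and angle between the x axis of new_blade_centre and the x axis of cutter_bed, either way round below 0.12 rad), for 0.2 s.
At the end, for the whole second after the job is handed in: Worn blade flat (0.1 rad) in the tray, centre within 45 mm (along) and 50 mm (across) of the tray's; new blade flat on the bed (0.06 rad), lengthwise within 0.12 rad, centre in the bed's frame at x 40 to 46, y within 3, z 1 to 5 mm; both let go and at rest (all of step 1 and all of step 2 and contact force between the fingers and new_blade below 0.05 N and linear speed of new_blade below 0.02 m/s); the robot touches nothing.
It fails at once if the plain blade is moved more than 30 mm (distance of plain_blade_centre from where it was at the start of the episode above 0.03 m).
It fails at once if a bystander is shifted more than 30 mm (distance of any of candlestick, egg_cup_1, small_box_2, tape_1, candle_1, bulb_1, wine_swirl_2 from where it was at the start of the episode above 0.03 m).
It fails at once if the candlestick, egg cup, blue box or wine glass is tipped by more than 0.5 rad (angle between any of candlestick, egg_cup_1, small_box_2, wine_swirl_2's own z axis and vertical above 0.5 rad).
It also fails if it takes over 61 s, if anything falls off the work surface, if the arm or the gripper's body presses on something with over 40 N, if the wrist force passes 120 N, or if a joint passes its speed limit or range.

## Working session

There is one attempt and no reset: what is moved stays moved. The work goes in short steps, Python scripts to look and compute and a tool call to move; the robot and the scene stay as the last step left them, time stands still between calls to the robot, and variables do not carry over. Pictures are saved under pics/ and viewed, at most 10 in all, crops included, and the job is handed in when it is done.

Besides the shell and the picture viewer there is one more tool, called after "Call:" as name([rows], argument=value, ...), one row to a line, values as JSON. servo_tool: Moves the arm, as the interface text tells. Its arguments: {"type":"object","properties":{"steps":{"type":"array"},"hand":{"type":"number"},"grip_force":{"type":"number"}},"required":["steps"]}

```bash
mkdir -p pics; ls; cat > h.py <<'E'
import numpy as np, cv2
from cell import arm
from scipy.spatial.transform import Rotation as Ro
def cam(n):
    s=arm.state(); c=arm.read_camera(n); f=240/np.tan(np.radians(c['fovy'])/2); c['f']=f
    if 'mount' in c:
        M=np.array(c['mount']); r=s['ee_rot']; R=np.array(r) if np.shape(r)==(3,3) else Ro.from_euler('xyz',r).as_matrix()
        T=np.eye(4); T[:3,:3]=R; T[:3,3]=s['eef_pos']; W=T@M
        c['Rw'],c['tw']=W[:3,:3],W[:3,3]
    else:
        R=np.array(c['R']); c['Rw']=R.T; c['tw']=-R.T@np.array(c['t'])
    return c
def cloud(c):
    z=c['range_z'].astype(float); v,u=np.mgrid[:480,:640]
    P=np.stack([(u-c['cx'])/c['f']*z,(v-c['cy'])/c['f']*z,z],-1)@c['Rw'].T+c['tw']
    P[z==0]=np.nan
    return P
def proj(c,X):
    p=(np.asarray(X)-c['tw'])@c['Rw']
    return p[...,:2]/p[...,2:]*c['f']+[c['cx'],c['cy']]
E
python3 - <<'E'
from h import *
print(arm.state())
for n in ['top','scene']:
    c=cam(n); P=cloud(c); cv2.imwrite(f'pics/{n}.png',c['pixels'])
    print(n,c['tw'],c['Rw'].round(2).tolist(),c['f'])
    for l in ['pin_tip','ribs_mid','strap_cutter','worn_blade_centre','new_blade_centre','plain_blade_centre','scrap_tray','candlestick','egg_cup_1','small_box_2','tape_1','candle_1','bulb_1','wine_swirl_2']:
        print(l,[(np.round(d['xy']),round(d['conf'],2),P[int(d['xy'][1]),int(d['xy'][0])].round(3)) for d in arm.tip_of(l,n)[:3]])
E
```

```text
pics
{'clock': 0.0, 'joint_positions': array([-1.01338779e+00,  2.55730126e-01,  1.07004274e-01, -4.72825382e-04,
       -1.42389821e+00, -2.84575067e-01]), 'joint_velocities': array([ 0.00075801, -0.00062219,  0.00011559, -0.00176671, -0.00147109,
        0.00118457]), 'joint_efforts': array([ 1.48011723e-04, -3.86634815e+01,  2.37936831e+01,  5.36481991e+00,
       -6.04648929e-03, -1.92039971e-05]), 'eef_pos': array([ 0.14811199, -0.52916569,  0.23040488]), 'ee_rot': array([ 3.13970713e+00, -6.43416149e-05, -2.86882875e+00]), 'force': array([ 0.10567659,  0.80502083, -0.42463539]), 'ft_torque': array([ 0.04236422, -0.02047562,  0.00371429]), 'finger_force': 0.0, 'gripper_width': 1.0019066027053616}
top [ 0.40818745 -0.06564722  1.49913268] [[0.02, -1.0, 0.07], [-1.0, -0.02, -0.0], [0.01, -0.07, -1.0]] 591.4391945189111
pin_tip [(array([300., 212.]), 0.68, array([ 0.591, -0.035,  0.041])), (array([226., 334.]), 0.65, array([0.288, 0.137, 0.049]))]
ribs_mid [(array([228., 340.]), 0.95, array([0.272, 0.134, 0.029])), (array([300., 210.]), 0.7, array([ 0.596, -0.032,  0.04 ]))]
strap_
[... 2137 characters left out ...]
99, 0.005])), (array([397., 253.]), 0.16, array([ 0.382, -0.155, -0.003]))]
candlestick [(array([326., 224.]), 0.95, array([nan, nan, nan])), (array([396., 254.]), 0.41, array([ 0.382, -0.146,  0.004]))]
egg_cup_1 []
small_box_2 [(array([252., 212.]), 0.69, array([ 0.748, -0.137,  0.007])), (array([367., 177.]), 0.57, array([ 0.539, -0.37 ,  0.021]))]
tape_1 [(array([374., 285.]), 0.92, array([ 0.396, -0.04 , -0.001])), (array([272., 237.]), 0.27, array([ 0.63 , -0.025,  0.059]))]
candle_1 [(array([254., 213.]), 0.76, array([ 0.739, -0.127,  0.013]))]
bulb_1 [(array([314., 168.]), 0.68, array([ 0.699, -0.38 , -0.002]))]
wine_swirl_2 [(array([195., 315.]), 0.97, array([0.686, 0.193, 0.01 ]))]
```

```bash
python3 - <<'E'
import cv2
a=cv2.imread('pics/top.png')[120:400,120:500]
cv2.imwrite('pics/a.png',cv2.resize(a,(800,590),interpolation=cv2.INTER_CUBIC))
a=cv2.imread('pics/scene.png')
a=a[140:440,160:480]
cv2.imwrite('pics/b.png',cv2.resize(a,(640,600),interpolation=cv2.INTER_CUBIC))
E
```

```text
(no output)
```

View pics/a.png

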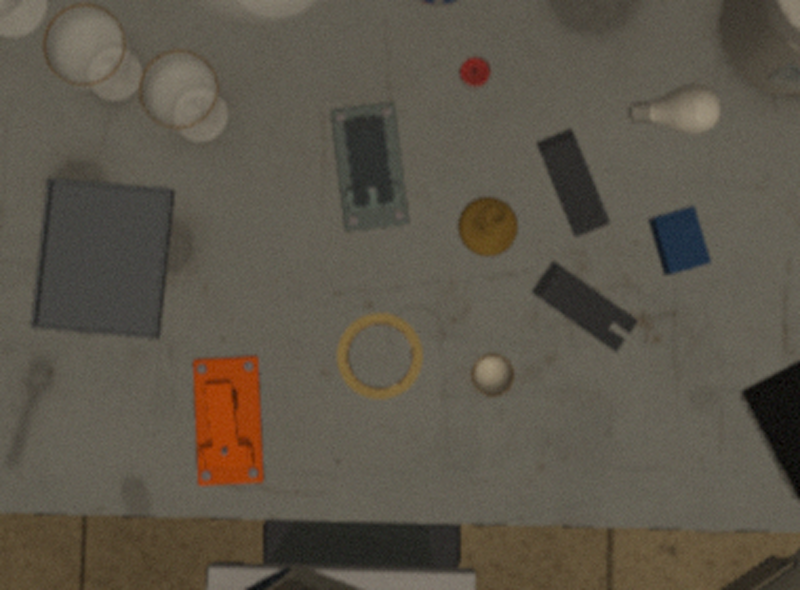

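View pics/b.png

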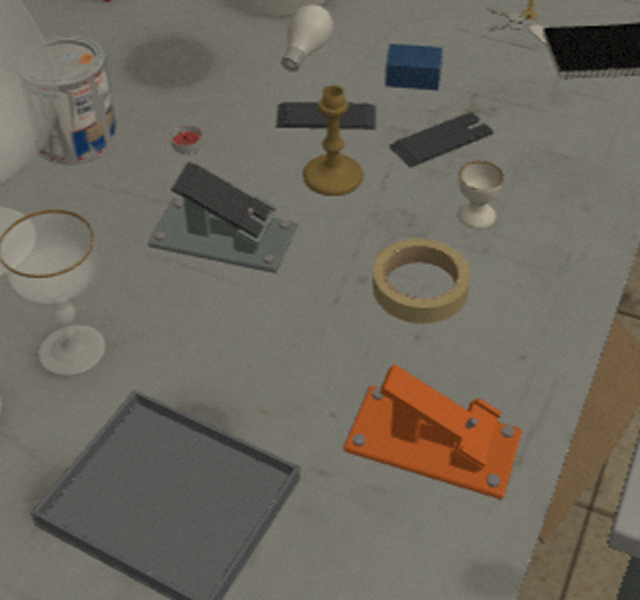

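Top crop: the worn blade sits on the grey cutter at (368,160). The notched blade is at (585,305), notch to the lower right. The plain blade is at (573,182) and the tray at (105,258). In the scene crop, the orange cutter at (430,430) is the look-alike, so I'll leave it alone.

```bash
cat >> h.py <<'E'
def pose():
    s=arm.state(); return np.array(s['eef_pos']), Ro.from_euler('xyz',s['ee_rot']).as_matrix(), s['ee_rot'][2]
def to(X,yaw=None):
    p,R,y=pose(); d=R.T@(np.array(X)-p)
    t=0 if yaw is None else -((yaw-y+np.pi/2)%np.pi-np.pi/2)
    return d.round(4), round(t,4)
E
python3 - <<'E'
from h import *
c=arm.read_camera('wrist'); print(np.round(c['mount'],3).tolist(),c['fovy'])
c=cam('top');P=cloud(c)
g=cv2.cvtColor(c['pixels'],cv2.COLOR_BGR2GRAY)
for n,(u0,u1,v0,v1) in dict(worn=(275,315,172,220),new=(370,425,243,290),tray=(130,206,200,285)).items():
    m=np.zeros_like(g); s=g[v0:v1,u0:u1]; t,mm=cv2.threshold(s,0,255,cv2.THRESH_BINARY_INV+cv2.THRESH_OTSU)
    m[v0:v1,u0:u1]=mm; k,l,st,_=cv2.connectedComponentsWithStats(m); i=1+st[1:,4].argmax(); Q=P[l==i]; Q=Q[~np.isnan(Q[:,0])]
    r=cv2.minAreaRect((Q[:,:2]*1000).astype(np.float32)); print(n,t,r,np.median(Q[:,2]))
print(to([.61,-.025,.26],0.1))
E
```

```text
[[0.001, -0.96, -0.28, 0.072], [1.0, 0.001, 0.0, -0.0], [-0.0, -0.28, 0.96, -0.143], [0.0, 0.0, 0.0, 1.0]] 59.192282515989135
worn 64.0 ((636.771240234375, -20.530590057373047), (115.11762237548828, 57.477195739746094), 4.393307685852051) 0.06152452114936002
new 68.0 ((467.9230651855469, -283.5373229980469), (125.18814086914062, 48.364952087402344), 55.6018180847168) 0.005686783198734169
tray 78.0 ((518.0204467773438, 290.6568298339844), (173.57484436035156, 198.90745544433594), 87.08989715576172) 0.004153960198965079
(array([-0.5807,  0.3616, -0.0287]), np.float64(0.1728))
```

Call:
servo_tool([
  [[-0.05, 0.03, -0.005, 0.02], [-0.1, 0.06, -0.01, 0.05], [-0.15, 0.09, -0.015, 0.07], [-0.2, 0.125, -0.02, 0.09], [-0.25, 0.155, -0.025, 0.11], [-0.3, 0.187, -0.028, 0.13], [-0.35, 0.218, -0.028, 0.15], [-0.4, 0.25, -0.028, 0.173], [-0.45, 0.28, -0.028, 0.173], [-0.5, 0.312, -0.028, 0.173], [-0.55, 0.343, -0.028, 0.173], [-0.57, 0.355, -0.028, 0.173], [-0.58, 0.362, -0.028, 0.173], [-0.58, 0.362, -0.028, 0.173], [-0.58, 0.362, -0.028, 0.173]],
])

```text
clock: 3.48
eef_pos: [0.6087, -0.0257, 0.2598]
ee_rot: [-3.141, 0.0, -3.043]
force: [-0.7, -0.2, 0.3]
gripper_width: 0.998
finger_force: 0.0
```

```bash
python3 - <<'E'
from h import *
print(pose()[0],pose()[2])
c=cam('wrist');P=cloud(c); np.savez('w1.npz',P=P,**{k:c[k] for k in['pixels','range_z','Rw','tw','f','cx','cy']})
for l in ['pin_tip','ribs_mid','worn_blade_centre','strap_cutter']:
    print(l,[(np.round(d['xy']),round(d['conf'],2),P[int(d['xy'][1]),int(d['xy'][0])].round(4)) for d in arm.tip_of(l,'wrist')[:2]])
cv2.imwrite('pics/w1.png',c['pixels'])
E
```

```text
[ 0.60871743 -0.02566185  0.2597811 ] -3.0426669579992214
pin_tip [(array([315., 185.]), 0.57, array([ 0.5921, -0.0266,  0.0488])), (array([315., 193.]), 0.47, array([ 0.5989, -0.0259,  0.0484]))]
ribs_mid [(array([317., 176.]), 0.76, array([ 0.5855, -0.0254,  0.0342]))]
worn_blade_centre [(array([319., 229.]), 0.69, array([ 0.6266, -0.0206,  0.061 ]))]
strap_cutter [(array([314., 183.]), 0.93, array([ 0.5917, -0.0274,  0.0351])), (array([ 57., 179.]), 0.37, array([ 0.6166, -0.2684,  0.0052]))]
```

View pics/w1.png

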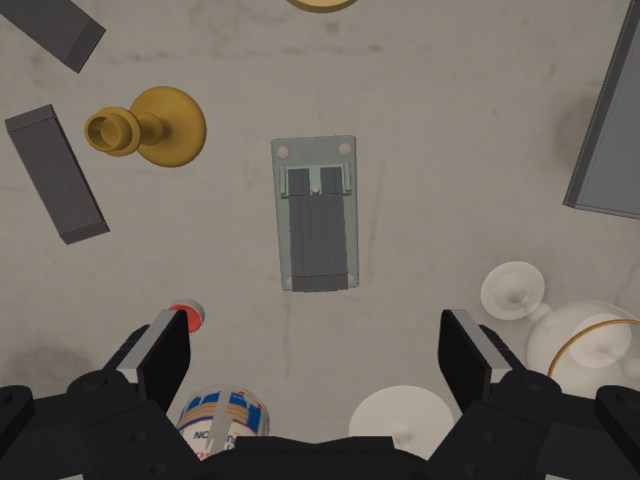

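The wrist view shows the worn blade at columns 289–347, rows 168–292, with the pin in its notch at (316,188). The path to it is clear.

```bash
python3 - <<'E'
from h import *
d=np.load('w1.npz');P=d['P'];g=cv2.cvtColor(d['pixels'],cv2.COLOR_BGR2GRAY)
print('gray',g[240,280:360:4],g[170,280:350:4])
m=np.zeros(g.shape,bool); m[160:300,280:356]=g[160:300,280:356]<85
m&=(P[...,2]>.03); k,l,st,_=cv2.connectedComponentsWithStats(m.astype(np.uint8)); m=l==1+st[1:,4].argmax()
m[272:]&=True
Q=P[m]; A=Q[(np.arange(len(Q))>=0)]
for _ in range(4):
    co=np.linalg.lstsq(np.c_[A[:,:2],np.ones(len(A))],A[:,2],rcond=None)[0]
    r=Q[:,2]-Q[:,:2]@co[:2]-co[2]; A=Q[abs(r)<.002]
print('plane',co,'slope',np.degrees(np.arctan(np.hypot(*co[:2]))),'dir',np.arctan2(co[1],co[0]),len(A),len(Q))
th=np.radians(27)
for yaw in [np.arctan2(co[1],co[0])]:
    pass
r=cv2.minAreaRect((A[:,:2]*1000).astype(np.float32)); print(r, cv2.boxPoints(r))
# row-wise edges -> midline
def mid(mask,rows,zlo,zhi):
    L=[]
    for v in rows:
        u=np.where(mask[v])[0]
        if len(u)>10: L.append([(P[v,u[0]]+P[v,u[-1]])/2, P[v,u[0]],P[v,u[-1]]])
    L=np.array(L); f=np.polyfit(L[:,0,0],L[:,0,1],1); w=np.linalg.norm(L[:,1]-L[:,2],axis=1); print('yaw',f,'y at .6',np.polyval(f,.6),'w',np.median(w)); return L
L=mid(m,range(200,270),0,0)
z=P[...,2]; b=np.zeros_like(m); b[130:295,262:368]=(z[130:295,262:368]>.005)
mid(b,range(145,282),0,0)
x=P[b&(z>.005)&(z<.012)]; print('base',cv2.minAreaRect((x[:,:2]*1000).astype(np.float32)))
# pin: bright small
print('pin',g[180:200:2,308:326:2])
E
```

```text
gray [108 113 114  76  75  73  75  75  74  75  76  77  74  75  75  75  76 113
 111 101] [116 103  82  75  75  71  76  75 126 127  91  75  75  73  75  73 104 119]
plane [ 0.50646491  0.07781556 -0.25479842] slope 27.130965115770078 dir 0.15245235953013125 5857 6396
((625.6660766601562, -21.49814224243164), (93.80339813232422, 45.47028350830078), 8.645540237426758) [[575.8797    -6.071655]
 [582.7149   -51.02527 ]
 [675.45245  -36.92463 ]
 [668.61725    8.028984]]
yaw [ 0.1516724  -0.11646093] y at .6 -0.025457487663239742 w 0.04448263607755082
yaw [ 0.15120462 -0.11639726] y at .6 -0.025674488991581285 w 0.07654964513088564
base ((628.812255859375, -21.30398178100586), (149.5740966796875, 77.85289001464844), 8.57474136352539)
pin [[ 70 124 129 129 130 130 108  74  77]
 [ 71 122 128 130 130 130 110  74  77]
 [ 72 119 129 129 130 130 131  73  77]
 [ 74 120 131 136 137 131 130  73  76]
 [ 75 121 132 140 139 133 124  76  76]
 [ 76 119 125 140 141 113 122  76  76]
 [ 76 119  82  96  89  70 124  79  76]
 [ 67 115  86  70  66  68 100  65  63]
 [ 73  75  76  76  74  74  73  74  73]
 [ 72  74  76  74  74  74  73  75  73]]
```

Call:
servo_tool([
  [[-0.008, 0.001, 0.04, -0.03], [-0.0175, 0.0023, 0.08, -0.052], [-0.0175, 0.0023, 0.12, -0.052], [-0.0175, 0.0023, 0.15, -0.052], [-0.0175, 0.0023, 0.175, -0.052], [-0.0175, 0.0023, 0.195, -0.052], [-0.0175, 0.0023, 0.208, -0.052], [-0.0175, 0.0023, 0.2128, -0.052], [-0.0175, 0.0023, 0.2128, -0.052]],
], hand=0.0)

```text
clock: 4.85
eef_pos: [0.6266, -0.0208, 0.0468]
ee_rot: [-3.141, 0.0, -2.99]
force: [0.8, 0.5, 0.4]
gripper_width: 0.997
finger_force: 0.0
```

Call:
servo_tool([
  [[0, 0, 0, 0], [0, 0, 0, 0], [0, 0, 0, 0], [0, 0, 0, 0], [0, 0, 0, 0], [0, 0, 0, 0]],
], hand=1.0, grip_force=30)

```text
clock: 5.6
eef_pos: [0.6267, -0.0207, 0.0471]
ee_rot: [-3.141, 0.001, -2.99]
force: [-1.6, 0.3, 6.1]
gripper_width: 0.525
finger_force: 32.0
```

Call:
servo_tool([
  [[0, 0, -0.01, 0], [0, 0, -0.03, 0], [0, 0, -0.06, 0], [0, 0, -0.1, 0], [0.015, 0, -0.135, 0], [0.04, 0.03, -0.15, 0], [0.06, 0.07, -0.15, 0], [0.064, 0.12, -0.15, 0], [0.064, 0.17, -0.15, 0], [0.064, 0.22, -0.15, 0], [0.064, 0.265, -0.15, 0], [0.064, 0.3, -0.15, 0], [0.064, 0.32, -0.15, 0], [0.064, 0.3295, -0.15, 0], [0.064, 0.3295, -0.15, 0], [0.064, 0.3295, -0.15, 0]],
])

```text
clock: 7.6
eef_pos: [0.5136, 0.2943, 0.1966]
ee_rot: [-3.141, -0.0, -2.991]
force: [-0.1, 0.7, -0.9]
gripper_width: 0.524
finger_force: 31.4
```

```bash
python3 - <<'E'
from h import *
print(pose()[0],pose()[2])
c=cam('wrist');P=cloud(c)
for l in ['scrap_tray','worn_blade_centre']:
    print(l,[(np.round(d['xy']),round(d['conf'],2),P[int(d['xy'][1]),int(d['xy'][0])].round(4)) for d in arm.tip_of(l,'wrist')[:2]])
z=P[...,2]; m=(z>.014)&(z<.024)&(P[...,1]>.15)&(P[...,1]<.42)&(P[...,0]<.65)
print('rim',cv2.minAreaRect((P[m][:,:2]*1000).astype(np.float32)),m.sum(), 'floor',np.nanmedian(z[(abs(P[...,0]-.45)<.02)&(abs(P[...,1]-.29)<.03)]))
cv2.imwrite('pics/w2.png',c['pixels'])
E
```

```text
[0.51356263 0.29432161 0.19659077] -2.9908033004330554
scrap_tray [(array([315., 205.]), 0.83, array([0.5101, 0.2937, 0.004 ]))]
worn_blade_centre [(array([313., 331.]), 0.88, array([0.5118, 0.2935, 0.2094]))]
rim ((475.4743347167969, 286.0260009765625), (219.964599609375, 191.20697021484375), 9.461787223815918) 4154 floor 0.004170603918375593
```

View pics/w2.png

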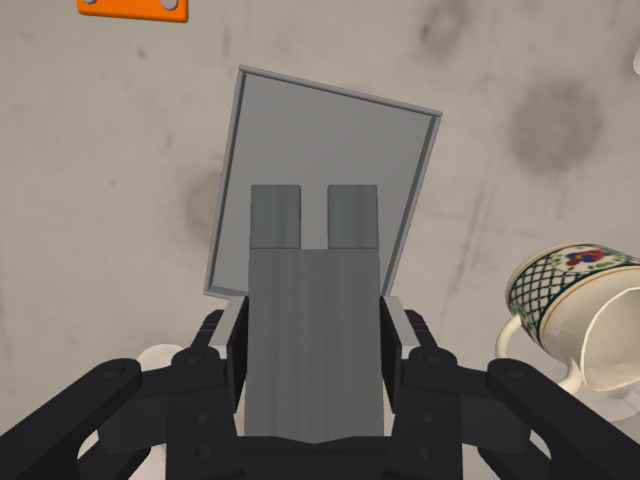

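The blade is held squarely, notch end toward the robot. The tray corners are at (242,68), (440,113) and (207,292).

```bash
python3 - <<'E'
from h import *
c=cam('wrist')
def ray(u,v,z):
    d=c['Rw']@np.array([(u-c['cx'])/c['f'],(v-c['cy'])/c['f'],1]); return c['tw']+d*(z-c['tw'][2])/d[2]
a,b,e=[ray(*q,.02) for q in[(242,67),(441,114),(206,293)]]
print(a,b,e,np.linalg.norm(b-a),np.linalg.norm(e-a)); ctr=(b+e)/2; ex=e-a; yaw=np.arctan2(ex[1],ex[0]); print(ctr,yaw)
print(to([ctr[0],ctr[1],.05],yaw))
E
```

```text
[0.41698377 0.22849691 0.02      ] [0.42673841 0.3742099  0.02      ] [0.59254117 0.21730978 0.02      ] 0.14603912594257257 0.17591348175433458
[0.50963979 0.29575984 0.02      ] -0.06363748566977157
(array([0.0037, 0.0017, 0.1466]), np.float64(0.2145))
```

Call:
servo_tool([
  [[0.0037, 0.0017, 0.04, 0.1], [0.0037, 0.0017, 0.08, 0.2145], [0.0037, 0.0017, 0.12, 0.2145], [0.0037, 0.0017, 0.15, 0.2145], [0.0037, 0.0017, 0.165, 0.2145], [0.0037, 0.0017, 0.173, 0.2145], [0.0037, 0.0017, 0.178, 0.2145], [0.0037, 0.0017, 0.182, 0.2145], [0.0037, 0.0017, 0.186, 0.2145], [0.0037, 0.0017, 0.189, 0.2145], [0.0037, 0.0017, 0.1915, 0.2145], [0.0037, 0.0017, 0.1915, 0.2145], [0.0037, 0.0017, 0.1915, 0.2145]],
])

```text
clock: 9.43
eef_pos: [0.5131, 0.298, 0.0084]
ee_rot: [3.137, 0.008, 3.08]
force: [5.4, -0.1, 4.5]
gripper_width: 0.528
finger_force: 31.8
```

Call:
servo_tool([
  [[0, 0, -0.001, 0], [0, 0, -0.001, 0], [0, 0, -0.001, 0], [0, 0, -0.001, 0], [0, 0, -0.001, 0]],
], hand=0.0)

```text
clock: 10.05
eef_pos: [0.5093, 0.2964, 0.0058]
ee_rot: [-3.141, -0.0, 3.079]
force: [-1.2, -0.5, 0.5]
gripper_width: 0.998
finger_force: 0.0
```

Call:
servo_tool([
  [[0, 0, -0.03, 0], [0, 0, -0.08, 0], [0, 0, -0.13, 0], [0, 0, -0.18, 0], [0, 0, -0.2, 0], [0, 0, -0.2, 0]],
])

```text
clock: 10.8
eef_pos: [0.5101, 0.297, 0.2078]
ee_rot: [3.139, 0.003, 3.079]
force: [0.1, 1.1, -1.0]
gripper_width: 1.001
finger_force: 0.0
```

```bash
python3 - <<'E'
from h import *
print(pose()[0],pose()[2])
c=cam('wrist');P=cloud(c);g=cv2.cvtColor(c['pixels'],cv2.COLOR_BGR2GRAY)
print([(np.round(d['xy']),round(d['conf'],2),P[int(d['xy'][1]),int(d['xy'][0])].round(4)) for d in arm.tip_of('worn_blade_centre','wrist')[:2]])
r=arm.regions_of('worn_blade_centre','wrist')[0]; Q=P[r['region']]; Q=Q[Q[:,2]>.007]
print(r['conf'],cv2.minAreaRect((Q[:,:2]*1000).astype(np.float32)),np.percentile(Q[:,2],[2,50,98]))
t=np.array([.5096,.2958]); print(to([.455,-.27,.21]))
E
```

```text
[0.51008817 0.29697824 0.20781323] 3.0788682650479724
[(array([313., 211.]), 0.62, array([0.5124, 0.2955, 0.01  ]))]
0.87 ((513.9494018554688, 297.1694030761719), (46.115020751953125, 104.4965591430664), 86.51545715332031) [0.0078567  0.00985006 0.01139298]
(array([ 0.0181, -0.5683, -0.0047]), 0)
```

Call:
servo_tool([
  [[0.004, -0.03, 0, 0], [0.004, -0.08, 0, -0.1], [0.004, -0.14, 0, -0.25], [0.004, -0.2, 0, -0.4], [0.004, -0.26, 0, -0.55], [0.004, -0.32, 0, -0.7], [0.004, -0.38, 0, -0.85], [0.004, -0.44, 0, -1.0], [0.004, -0.49, 0, -1.034], [0.004, -0.54, 0, -1.034], [0.004, -0.57, 0.003, -1.034], [0.004, -0.581, 0.005, -1.034], [0.004, -0.581, 0.005, -1.034], [0.004, -0.581, 0.005, -1.034]],
])

```text
clock: 12.7
eef_pos: [0.4691, -0.2823, 0.2008]
ee_rot: [3.141, 0.0, -2.169]
force: [-0.3, 1.3, 1.0]
gripper_width: 1.0
finger_force: 0.0
```

```bash
python3 - <<'E'
from h import *
print(pose()[0],pose()[2],arm.state()['joint_positions'].round(2))
c=cam('wrist');P=cloud(c);g=cv2.cvtColor(c['pixels'],cv2.COLOR_BGR2GRAY)
print([(np.round(d['xy']),round(d['conf'],2),P[int(d['xy'][1]),int(d['xy'][0])].round(4)) for d in arm.tip_of('new_blade_centre','wrist')[:2]])
r=arm.regions_of('new_blade_centre','wrist')[0]; Q=P[r['region']]; print(r['rect'],r['conf'])
Q=Q[(Q[:,2]>.0035)&(Q[:,2]<.009)]
R=cv2.minAreaRect((Q[:,:2]*1000).astype(np.float32)); print(R,np.percentile(Q[:,2],[2,50,98]))
# unbevelled region only (z~6mm)
Q=Q[Q[:,2]>.005];R=cv2.minAreaRect((Q[:,:2]*1000).astype(np.float32)); print(R, cv2.boxPoints(R).round(1).tolist())
cv2.imwrite('pics/w3.png',c['pixels'])
E
```

```text
[ 0.46911194 -0.28226026  0.20083334] -2.169373874718562 [-0.26  0.26  0.04 -0.   -1.35 -0.34]
[(array([312., 203.]), 0.9, array([ 0.4679, -0.2868,  0.0053])), (array([468., 257.]), 0.63, array([ 0.3861, -0.1804,  0.0158]))]
[313.6, 201.5, 61.0, 153.4] 0.89
((466.89373779296875, -284.49725341796875), (123.67768096923828, 46.15286636352539), 55.910160064697266) [0.00420512 0.00587661 0.00739167]
((465.9561462402344, -285.83953857421875), (120.38372039794922, 46.01615524291992), 55.87887954711914) [[413.1000061035156, -322.79998779296875], [451.20001220703125, -348.6000061035156], [518.7999877929688, -248.89999389648438], [480.70001220703125, -223.10000610351562]]
```

View pics/w3.png

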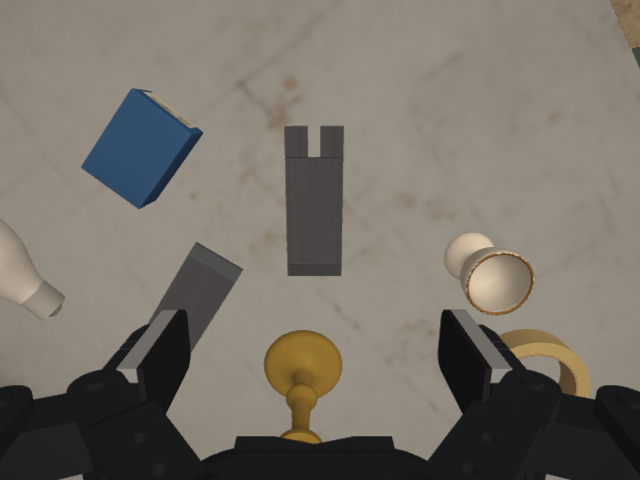

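The notched blade is centred at (314,201), notch toward the robot. The fingers have room: the plain blade's near corner, at (242,268), is off the closing line.

Call:
servo_tool([
  [[0.003, 0.0006, 0.05, -0.003], [0.003, 0.0006, 0.1, -0.003], [0.003, 0.0006, 0.14, -0.003], [0.003, 0.0006, 0.17, -0.003], [0.003, 0.0006, 0.19, -0.003], [0.003, 0.0006, 0.197, -0.003], [0.003, 0.0006, 0.1995, -0.003], [0.003, 0.0006, 0.1995, -0.003], [0.003, 0.0006, 0.1995, -0.003]],
])

```text
clock: 13.98
eef_pos: [0.4674, -0.2855, 0.0023]
ee_rot: [-3.14, 0.0, -2.167]
force: [0.4, -0.7, -0.2]
gripper_width: 1.0
finger_force: 0.0
```

Call:
servo_tool([
  [[0, 0, 0, 0], [0, 0, 0, 0], [0, 0, 0, 0], [0, 0, 0, 0], [0, 0, 0, 0], [0, 0, 0, 0]],
], hand=1.0, grip_force=30)

```text
clock: 14.72
eef_pos: [0.4669, -0.2854, 0.002]
ee_rot: [-3.141, -0.0, -2.167]
force: [-1.4, 2.4, 4.6]
gripper_width: 0.516
finger_force: 30.2
```

Call:
servo_tool([
  [[0, 0, -0.02, 0], [0, 0, -0.06, 0], [0, 0, -0.11, 0], [0, 0, -0.16, 0], [0, 0, -0.19, 0], [-0.02, 0.002, -0.198, 0.1], [-0.05, 0.003, -0.198, 0.2], [-0.09, 0.005, -0.198, 0.33], [-0.14, 0.008, -0.198, 0.46], [-0.19, 0.011, -0.198, 0.6], [-0.24, 0.014, -0.198, 0.74], [-0.28, 0.0165, -0.198, 0.8236], [-0.3, 0.018, -0.198, 0.8236], [-0.306, 0.0181, -0.198, 0.8236], [-0.306, 0.0181, -0.198, 0.8236], [-0.306, 0.0181, -0.198, 0.8236]],
])

```text
clock: 16.73
eef_pos: [0.6233, -0.0231, 0.1997]
ee_rot: [-3.141, 0.0, -2.992]
force: [-0.1, -0.6, -1.0]
gripper_width: 0.513
finger_force: 31.0
```

```bash
python3 - <<'E'
from h import *
p,R,y=pose(); print(p,y)
c=cam('wrist');P=cloud(c);g=cv2.cvtColor(c['pixels'],cv2.COLOR_BGR2GRAY)
T=(P-p)@R
m=(abs(T[...,1])<.03)&(T[...,2]>-.03)&(T[...,2]<.02)&(T[...,0]<.09)&(T[...,0]>-.03)
m[:, :230]=0; m[:,400:]=0
Q=T[m]; print(m.sum())
print('x max',np.percentile(Q[:,0],99.5))
A=np.c_[Q[:,:2],np.ones(len(Q))]; co=np.linalg.lstsq(A,Q[:,2],rcond=None)[0]; print('plane in tool',co)
L=[]
for v in range(480):
    u=np.where(m[v])[0]
    if len(u)>90: L.append(np.r_[T[v,u[0]],T[v,u[-1]]])
L=np.array(L); print('mid',np.polyfit(L[:,0],(L[:,1]+L[:,4])/2,1),'w',np.median(L[:,4]-L[:,1]),L[:,0].min(),L[:,0].max())
# bed: pin and base plate
print([(np.round(d['xy']),round(d['conf'],2),P[int(d['xy'][1]),int(d['xy'][0])].round(4)) for l in ['pin_tip','ribs_mid'] for d in arm.tip_of(l,'wrist')[:2]])
O=np.array([.5991,-.0258,.040]); th=np.radians(27)
B=Ro.from_euler('z',.151).as_matrix()@Ro.from_euler('y',-th).as_matrix()
im=c['pixels'].copy()
for q in [(0,0,.011),(-.026,-.031,0),(-.026,.031,0),(-.025,.0255,.005),(-.025,-.0255,.005),(.001,.0255,.005),(.001,-.0255,.005)]:
    u=proj(c,O+B@np.array(q)); cv2.drawMarker(im,tuple(int(round(a)) for a in u),(0,0,255),0,7)
cv2.imwrite('pics/w4.png',cv2.resize(im[60:360,160:480],(640,600)))
E
```

```text
[ 0.62334176 -0.02308195  0.19970927] -2.9917574700794316
32280
x max 0.06146348231237492
plane in tool [ 0.02178551 -0.0032811  -0.00530312]
mid [-0.0022358  -0.00028629] w 0.04544029383567401 -0.02946748294565005 0.06154357025965822
[(array([315., 178.]), 0.65, array([ 0.5924, -0.0272,  0.0499])), (array([316., 178.]), 0.58, array([ 0.5924, -0.0272,  0.0499])), (array([140., 102.]), 0.61, array([ 0.5609, -0.1576,  0.0269])), (array([315., 167.]), 0.58, array([ 0.5862, -0.0288,  0.0334]))]
```

View pics/w4.png

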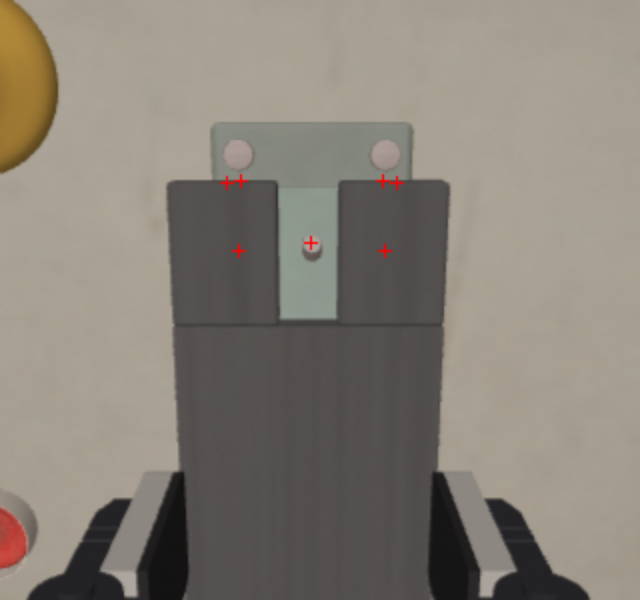

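The model marker sits on the pin at (311,243) in the crop, and the notch is lined up with it. Lowering now.

Call:
servo_tool([
  [[-0.0082, 0.0016, 0.03, 0.001], [-0.0082, 0.0016, 0.06, 0.001], [-0.0082, 0.0016, 0.09, 0.001], [-0.0082, 0.0016, 0.107, 0.001], [-0.0082, 0.0016, 0.114, 0.001], [-0.0082, 0.0016, 0.118, 0.001], [-0.0082, 0.0016, 0.121, 0.001], [-0.0082, 0.0016, 0.124, 0.001], [-0.0083, 0.0016, 0.127, 0.001], [-0.0086, 0.0016, 0.13, 0.001], [-0.0092, 0.0016, 0.133, 0.001], [-0.0092, 0.0016, 0.133, 0.001]],
])

```text
clock: 18.38
eef_pos: [0.6326, -0.0191, 0.0659]
ee_rot: [3.142, -0.0, -2.992]
force: [-1.5, -1.0, -0.2]
gripper_width: 0.496
finger_force: 30.4
```

```bash
cat >> h.py <<'E'
O=np.array([.5991,-.0258,.040]); B=Ro.from_euler('z',.151).as_matrix()@Ro.from_euler('y',-np.radians(27)).as_matrix()
def look(name,show=True):
    p,R,y=pose(); q=p-O; cs,sn=np.cos(.151),np.sin(.151)
    print('tcp h,y,z',(q[0]*cs+q[1]*sn).round(4),(q[1]*cs-q[0]*sn).round(4),p[2].round(4))
    c=cam('wrist');P=cloud(c);T=(P-O)@B; g=cv2.cvtColor(c['pixels'],cv2.COLOR_BGR2GRAY)
    m=(g<95)&(abs(T[...,1])<.032)&(T[...,0]>-.035)&(T[...,0]<.03)&(T[...,2]>.002)&(T[...,2]<.06)
    k,l,st,_=cv2.connectedComponentsWithStats(m.astype(np.uint8)); m=l==1+st[1:,4].argmax(); Q=T[m]
    co=np.linalg.lstsq(np.c_[Q[:,:2],np.ones(len(Q))],Q[:,2],rcond=None)[0]
    print('n',m.sum(),'plane in bed (slope x,y,z0 top)',co.round(4),'x min',np.percentile(Q[:,0],[.5,2]).round(4),'y',np.percentile(Q[:,1],[.5,99.5]).round(4))
    im=c['pixels']; u=proj(c,O+B@[0,0,.011]).round().astype(int); print('pin px',u)
    cv2.imwrite(f'pics/{name}.png',cv2.resize(im[max(u[1]-120,0):u[1]+180,160:480],(640,600)))
E
python3 -c "
from h import *
look('w5')"
```

```text
tcp h,y,z 0.0342 0.0016 0.0659
n 13708 plane in bed (slope x,y,z0 top) [-0.0737 -0.0036  0.0123] x min [-0.0176 -0.0167] y [-0.0211  0.0242]
pin px [310 206]
```

View pics/w5.png

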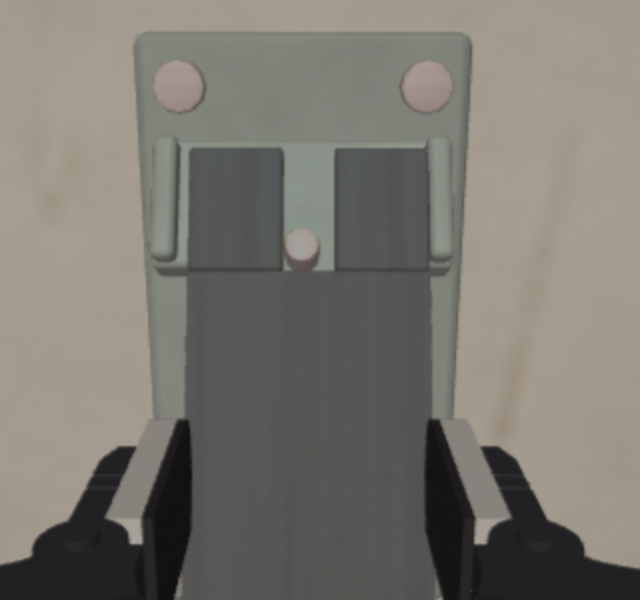

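The notch is already over the pin, with the blade 0.07 rad from flat. The slot is centred at column 309 and the pin at 302, so the blade needs a shift of about 1.5 mm to −y before it goes down.

Call:
servo_tool([
  [[0, -0.0015, 0, 0], [0, -0.0015, 0.001, 0], [0, -0.0015, 0.002, 0], [0, -0.0015, 0.003, 0], [0, -0.0015, 0.004, 0], [0, -0.0015, 0.004, 0]],
])

```text
clock: 19.18
eef_pos: [0.6333, -0.0205, 0.0633]
ee_rot: [-3.141, 0.001, -2.992]
force: [-0.3, 1.3, 4.7]
gripper_width: 0.498
finger_force: 31.7
```

```bash
python3 -c "
from h import *
look('w6')"
```

```text
tcp h,y,z 0.0346 0.0001 0.0633
n 13151 plane in bed (slope x,y,z0 top) [-0.0052 -0.0001  0.0063] x min [-0.0185 -0.0175] y [-0.0227  0.0224]
pin px [314 207]
```

Call:
servo_tool([
  [[0.0007, 0, 0.0003, 0], [0.0013, 0, 0.0006, 0], [0.0013, 0, 0.0006, 0]],
])

```text
clock: 19.6
eef_pos: [0.6328, -0.0207, 0.063]
ee_rot: [-3.141, 0.003, -2.992]
force: [1.3, 1.0, 6.1]
gripper_width: 0.501
finger_force: 31.9
```

Call:
servo_tool([
  [[0, 0, 0, 0], [0, 0, 0, 0], [0, 0, 0, 0], [0, 0, 0, 0], [0, 0, -0.005, 0], [0, 0, -0.03, 0], [0, 0, -0.06, 0], [0, 0, -0.1, 0], [0, 0, -0.13, 0], [0, 0, -0.13, 0]],
], hand=0.0)

```text
clock: 20.85
eef_pos: [0.6331, -0.0207, 0.1956]
ee_rot: [-3.141, 0.007, -2.992]
force: [-0.7, 0.1, 0.9]
gripper_width: 1.0
finger_force: 0.0
```

```bash
python3 -c "
from h import *
look('w7')
cv2.imwrite('pics/s7.png',arm.read_camera('scene')['pixels'])"
```

```text
tcp h,y,z 0.0344 -0.0001 0.1956
n 4132 plane in bed (slope x,y,z0 top) [0.007  0.0002 0.0058] x min [-0.0191 -0.0184] y [-0.0229  0.0224]
pin px [314 165]
```

View pics/w7.png

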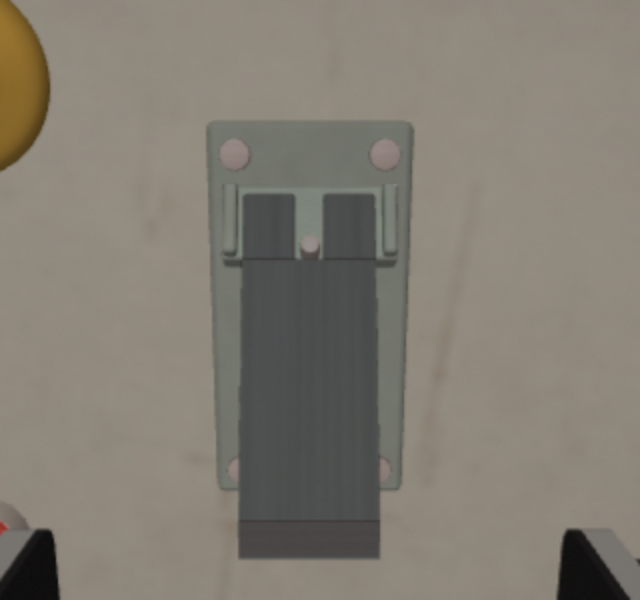

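View pics/s7.png

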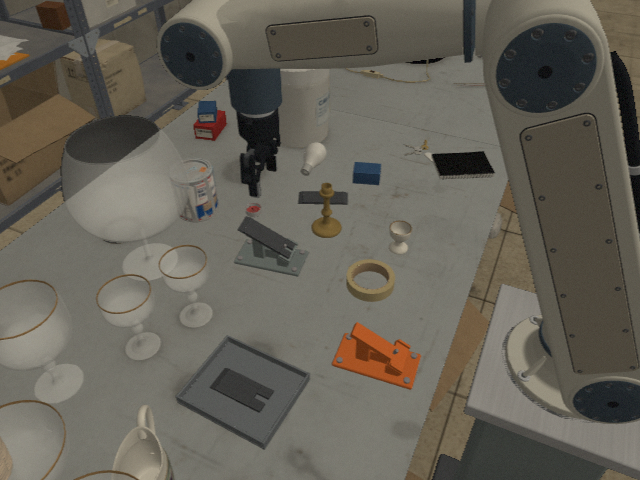

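The new blade is seated, with the pin at the notch's closed end (310,250 in the crop) and its centre at bed x ≈ 43.4 mm, y ≈ 0. The worn blade lies flat in the tray at (240,390) in the scene picture. Nothing else has moved, and the arm is clear.

```bash
python3 -c "
from cell import arm
print(arm.job_done())"
```

```text
the job is handed in; nothing more can be done
None
```

I handed the job in: by my last measurements, the worn blade lies flat in the tray and the notched blade is seated flat on the bed against the pin, with nothing else disturbed; the hand-in returned no verdict.

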